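# Dress the terminals of a starter battery

### The job

Get this battery's terminals ready: first push the black cap down over the negative post (the one on the black disc) so that nothing can bridge the terminals, then build up the positive post (red disc) in order: the brass sleeve, the copper push-on clamp round the sleeve with its lug pointing straight away from the negative post, and the red boot over the clamp. Set each part upright and fully home and let go of it before you fetch the next, and leave the brush, the wrench and the black nut where they lie.

Things in the scene. Friction and masses are not known exactly. Their poses are not given: they have to be found in the camera images.
- battery: Compact starter battery, fixed: upright block, black case, grey lid, 87 (x) x 150 (y) x 93 mm high. Origin at the centre of its underside on the counter, x across its short side, y along its long side, z up. The two posts stand on the flat lid, 52 mm either side of its centre on the long midline (104 mm apart); which end is positive changes.
- pos_post: Positive post, fixed on the battery lid: red plastic disc of 40 mm diameter, 3 mm thick, and on it a tapered brass post, 14.5 mm diameter at the foot, 12 mm at 13 mm above the disc, rounded to 7.6 mm at the tip. Origin at the centre of the disc's underside (lid level, 93 mm above the counter), z up; disc top at z = 3 mm, post tip at z = 21 mm.
- neg_post: Negative post, fixed on the battery lid: the same as the positive post (tapered brass post, tip at z = 21 mm) but on a black plastic disc. Origin at the centre of the disc's underside, z up.
- cap: Loose black plastic cap, round, 26 mm outside diameter, 26 mm high, standing mouth down, crown up: a cavity of 21 mm diameter and 19 mm depth opens downward. Origin at the centre of its underside, z up. Fully home it stands on the disc, its origin 3 mm above the post's origin.
- sleeve: Loose brass sleeve, a tapered tube open at both ends, standing wide end down: 21 mm outside diameter at the foot, 18 mm at the top, 16 mm high, bore 17 mm at the foot and 14 mm at the top. Origin at the centre of its underside, z up. Fully home it stands on the disc, its origin 3 mm above the post's origin.
- clamp: Loose copper push-on clamp (no bolt), lying flat: ring of 38 mm outside diameter, 26 mm bore, 14 mm high, with a flat lug (18 mm wide, 3 mm thick, level with the underside, bolt hole in it) reaching along +x to 50 mm from the ring's centre. Origin at the centre of the ring's underside, x along the lug, z up. Home: ring on the disc round the sleeve, origin 3 mm above the post's origin.
- boot: Loose red hard-plastic boot, bell shaped, mouth down: skirt 55 mm outside, 50 mm inside diameter up to z = 9 mm, shoulder up to 11.5 mm, then a round crown of 30 mm diameter up to z = 28 mm to grip it by; crown bore 26 mm diameter up to z = 15 mm. Origin: centre of underside, z up. Home: shoulder rests on the clamp ring, skirt clear of the lug, origin 8 mm above the post's origin.
- brush: Bystander, to be left alone: orange plastic brush lying flat, 160 mm long, up to 42 mm wide and 20 mm high. Origin at the centre of its underside, x along its length, bristles at +x.
- wrench: Bystander, to be left alone: steel spanner lying flat, 150 mm long, up to 38 mm wide, 8 mm high. Origin at the centre of its underside, x along its length.
- nut: Bystander, to be left alone: black flanged hexagon hold-down nut, 24 mm across the flange, 12 mm high. Origin at the centre of its underside, z up.
Things that resemble listed ones, but are neither listed nor needed, are in the scene too. What is shaped like the boot but green is not meant. Of the things that look like the clamp, the larger one is meant.

How it is judged (in metres and radians):
On the way, in this order (a step that is already met when the one before it is completed fails the run):
1. the black cap is down over the negative post and let go (horizontal distance between cap and neg_post below 0.006 m and z of cap in the frame of neg_post between 0.001 and 0.006 m and angle between cap's own z axis and vertical below 0.1 rad and contact force between cap and the fingers below 0.1 N), for 0.2 s.
2. the brass sleeve is down on the positive post and let go (horizontal distance between sleeve and pos_post below 0.004 m and z of sleeve in the frame of pos_post between 0.001 and 0.006 m and angle between sleeve's own z axis and vertical below 0.1 rad and contact force between sleeve and the fingers below 0.1 N), for 0.2 s.
3. the copper clamp is down round the sleeve, lug away from the negative post, and let go (horizontal distance between clamp and pos_post below 0.005 m and z of clamp in the frame of pos_post between 0.001 and 0.006 m and angle between clamp's own z axis and vertical below 0.1 rad and x of neg_post in the frame of clamp below -0.07 m and contact force between clamp and the fingers below 0.1 N), for 0.2 s.
4. the red boot is down over the clamp and let go (horizontal distance between boot and pos_post below 0.006 m and z of boot in the frame of pos_post between 0.001 and 0.011 m and angle between boot's own z axis and vertical below 0.1 rad and contact force between boot and the fingers below 0.1 N), for 0.2 s.
At the end, for the whole second after the job is handed in: Cap on the negative post (centred within 6 mm); on the positive post sleeve (4 mm), clamp (5 mm, lug within 45 deg of straight away from the negative post), boot (6 mm). Each within 3 mm of fully home in height, upright within 0.1 rad, released, at rest (all of step 1 and all of step 2 and all of step 3 and all of step 4 and linear speed of each of cap, sleeve, clamp, boot below 0.01 m/s); the robot touches nothing.
It fails at once if the brush is moved by more than 20 mm (distance of brush from where it was at the start of the episode above 0.02 m).
It fails at once if the wrench is moved by more than 20 mm (distance of wrench from where it was at the start of the episode above 0.02 m).
It fails at once if the nut is moved by more than 20 mm (distance of nut from where it was at the start of the episode above 0.02 m).
It also fails if it takes over 106 s, if anything falls off the work surface, if the arm or the gripper's body presses on something with over 40 N, if the wrist force passes 120 N, or if a joint passes its speed limit or range.

### The arm

A 6-joint arm with a two-finger parallel gripper is mounted at the origin on the work surface. World frame = base frame: x ahead of the robot, y to its left, z up, the work surface at z = 0. Lengths are in mm, angles in rad, forces in N, time in s.
With the tool pointing down it reaches from about 425 to 950 mm from the base axis. Payload 14.7 kg.
Tool frame: the origin (TCP) lies midway between the tips of the shut fingers; the grasp point (between the pads) lies 19 mm behind it; z points along the fingers, y is the line along which they close (so a half turn about z gives the same grasp; the last joint's range is limited). The gripper opens to 85 mm and grips with 20 to 120 N. Pads are 22 mm wide; open, the fingers measure 114 mm over their backs; the gripper's body (76 mm by 85 mm) begins 54 mm behind the grasp point. The pads swing forward as they close: fully open they stand 13 mm farther back than shut.
Start: joints at [-1.381, 0.48, 1.596, -0, 1.065, -0.047], TCP at [152.502, -631.851, 231.297] pointing down, gripper open.
Joint ranges: [-2.75, 2.75], [-0.82, 2.05], [0.23, 2.67], [-1.56, 4.7], [0.09, 2.69], [-2.92, 2.92]. Speed limits (rad/s): [1.89, 1.89, 2.39, 3.01, 3.01, 3.01].

### API

Orientations are given as [roll, pitch, yaw] about the fixed x, y, z axes, in that order (R = Rz(yaw) Ry(pitch) Rx(roll)).
In Python, from workcell import r gives the robot as it stands. The module is installed in compiled form; this text tells all that it offers.
- The arm moves only by the tool move_arm, never from a script. Its argument "deltas" is a list of rows, each an object with "dr": the turn, a rotation vector about the tool's x, y, z in rad, a list of three; "travel": the shift along the tool's x, y, z in mm, a list of three; "fingers": the opening, from -1 (shut) to 1 (fully open). In form: [{"dr": [wx, wy, wz], "travel": [dx, dy, dz], "fingers": fingers}, ...]. A call has exactly 10 rows; each row shifts and turns the commanded pose from where the row before left it, along the tool's axes as they then stand; what a row does not reach is not made up. A row lasts 1/12 s, in which the tool goes at most 41.7 mm and 7.16 degrees, less where a joint would pass 70% of its speed; a pose out of reach is approached as far as the arm can. A call is refused whole if a number of a shift passes 41.7 or a number of a turn 0.125, either way. A call with a gripper value outside its range is refused whole. The fingers move at their own pace and stop on an object; "newtons" is the grip in N (left out, the last holds). Time passes only in rows, so rows that do not move let the fingers close, or fill a call up. It gives the time, the measured TCP pose, the force, the opening and the grip force at its end, in the units of the state.
- r.state(): the state, without advancing time (a new reading comes with each control period).
- r.get_image(name): name is "scene" or "top" or "wrist"; returns the picture (480x640x3 uint8, blue, green, red); there is no depth.
- r.camera_info(name): a dict with "K" (3x3 intrinsics, pixels), "extrinsics" (4x4, takes a point from camera to world coordinates); the wrist camera has in their place "tool_from_camera" (4x4, takes a point from camera to tool coordinates, whose origin is the TCP and whose axes are the flange's). Camera axes: x right, y up, looking along -z (the intrinsics and any distortion apply to the point x, -y, -z); pixel columns grow to the right and rows downward; lengths in mm; the calibration is good to about 2 mm. A picture is of the moment at which its call begins: read the wrist's pose just before it. camera_info takes no time and is no camera call.
- r.finish_job(): hands the job in; it is judged then, once.
The state is a dict: "t": time; "joint_pos": joint angles; "qvel": joint speeds; "tau": joint torques, N m; "tcp_pos": TCP position; "ee_rot": TCP orientation; "force": force on the tool from outside, world axes, zero at the start; "wrist_torque": the same for the moment, N m; "grip_width": finger opening in mm; "finger_force": force on a finger pad.
Only numpy, scipy, OpenCV 4.12 (cv2) and the standard library are available. Lean on these libraries where they do the work, as an engineer would, in place of code of your own. Each camera call takes 0.05 s, during which the arm holds its last target. There are 200 camera calls.

## Working session

There is one attempt and no reset: what is moved stays moved. The work goes in short steps, Python scripts to look and compute and a tool call to move; the robot and the scene stay as the last step left them, time stands still between calls to the robot, and variables do not carry over. Pictures are saved under pics/ and viewed, at most 14 in all, crops included, and the job is handed in when it is done.

Besides the shell and the picture viewer there is one more tool, called after "Call:" as name(argument=value, ...), one argument or row to a line, values as JSON. move_arm: Moves the arm, as the interface text tells. Its arguments: {"type":"object","properties":{"deltas":{"type":"array"},"newtons":{"type":"number"}},"required":["deltas"]}

```bash
mkdir -p pics; python3 - <<'E'
from workcell import r
import cv2,numpy as np
np.set_printoptions(precision=4,suppress=True)
for n in("top","scene"):
    cv2.imwrite(f"pics/{n}0.png",r.get_image(n)); c=r.camera_info(n); print(n,c)
print(r.camera_info("wrist")); print(r.state())
E
```

```text
top {'K': array([[483.2998,   0.    , 314.2457],
       [  0.    , 483.2998, 252.2918],
       [  0.    ,   0.    ,   1.    ]]), 'extrinsics': array([[   0.0097,    0.9926,   -0.1207,  406.7873],
       [  -0.9999,    0.0092,   -0.0047,   -9.1966],
       [  -0.0036,    0.1208,    0.9927, 1048.8454],
       [   0.    ,    0.    ,    0.    ,    1.    ]])}
scene {'K': array([[581.2602,   0.    , 318.69  ],
       [  0.    , 581.2602, 240.4618],
       [  0.    ,   0.    ,   1.    ]]), 'extrinsics': array([[  -0.1303,   -0.8519,    0.5073, 1050.4244],
       [   0.9915,   -0.1095,    0.0708,   69.0651],
       [  -0.0047,    0.5122,    0.8588, 1015.932 ],
       [   0.    ,    0.    ,    0.    ,    1.    ]])}
{'K': array([[341.5411,   0.    , 312.8632],
       [  0.    , 341.5411, 234.311 ],
       [  0.    ,   0.    ,   1.    ]]), 'tool_from_camera': array([[   0.0002,    0.9572,    0.2895,   73.2731],
       [   1.    ,   -0.0003,    0.0002,   -0.6062],
       [   0.0003,    0.2895,   -0.9572, -142.0692],
       [   0.    ,    0.    ,    0.    ,    1.    ]])}
{'t': 0.1, 'joint_pos': array([-1.3806,  0.4808,  1.5968, -0.    ,  1.0651, -0.0466]), 'qvel': array([-0.0001, -0.0013, -0.0001,  0.0003, -0.0012,  0.001 ]), 'tau': array([  0.0007, -95.2254, -43.1042,  -0.0002,   0.0052,  -0.    ]), 'tcp_pos': array([ 152.4153, -631.51  ,  230.731 ]), 'ee_rot': array([-3.1405, -0.    ,  0.2368]), 'force': array([ 0.2538, -0.3566, -0.655 ]), 'wrist_torque': array([ 0.0125, -0.0132, -0.0005]), 'finger_force': 0.0, 'grip_width': 85.17534713309122}
```

View pics/top0.png

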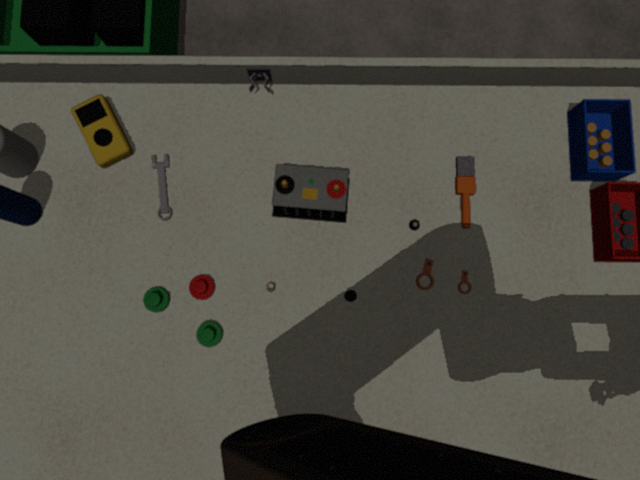

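View pics/scene0.png

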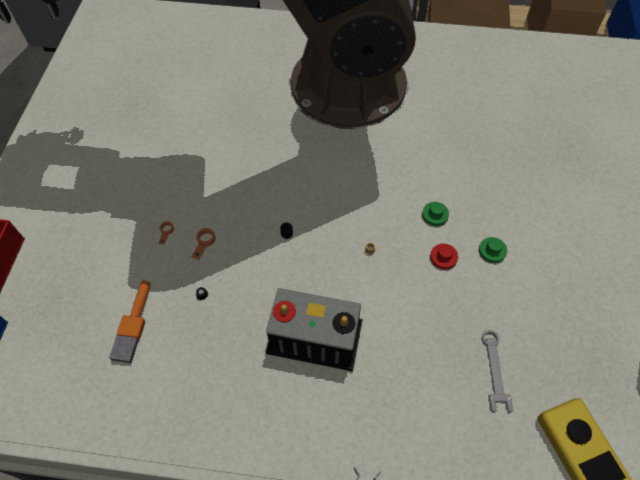

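Top view: negative post (285,185), positive post (336,188). Black things: (350,296), plain and round, so it should be the cap; (414,225), flanged with a light hole, so it should be the nut. Copper clamps: (425,275) is larger and is the one meant; (464,283) is smaller. Sleeve is at (270,286). Boots: red (202,287); the green ones are decoys. I'll confirm these in one enlarged montage and measure.

```bash
cat > h.py <<'E'
from workcell import r
import cv2,numpy as np
from scipy.spatial.transform import Rotation as R
np.set_printoptions(precision=1,suppress=True)
def cam(n):
    c=r.camera_info(n)
    if n!="wrist": return c["K"],c["extrinsics"]
    s=r.state(); T=np.eye(4); T[:3,:3]=R.from_euler("xyz",s["ee_rot"]).as_matrix(); T[:3,3]=s["tcp_pos"]
    return c["K"],T@c["tool_from_camera"]
def cast(C,uv,z):
    K,E=C; d=np.linalg.solve(K,[uv[0],uv[1],1.])*[1,-1,-1]; d=E[:3,:3]@d
    return E[:3,3]+d*(z-E[2,3])/d[2]
def proj(C,P):
    K,E=C; p=E[:3,:3].T@(np.array(P,float)-E[:3,3]); q=K@(p*[1,-1,-1]); return q[:2]/q[2]
def blobs(im,kind,amin=30):
    h=cv2.cvtColor(im,cv2.COLOR_BGR2HSV); H,S,V=cv2.split(h)
    m={"red":((H<6)|(H>174))&(S>150)&(V>50),"copper":(H>=4)&(H<16)&(S>80),"brass":(H>=14)&(H<32)&(S>95),"black":(V<38)}[kind]
    m=m.astype(np.uint8); c,_=cv2.findContours(m,cv2.RETR_EXTERNAL,cv2.CHAIN_APPROX_NONE)
    return [x for x in c if cv2.contourArea(x)>=amin]
E
python3 - <<'E'
from h import *
ims={n:r.get_image(n) for n in("top","scene")}
C={n:cam(n) for n in ims}
P={}
for n,im in ims.items():
    for k in("red","copper","brass","black"):
        for c in blobs(im,k,12):
            (x,y),(w,hh),a=cv2.minAreaRect(c)
            if max(w,hh)<60 and 100<y<450: print(n,k,np.array([x,y,w,hh,a]),cast(C[n],(x,y),10)[:2],cast(C[n],(x,y),95)[:2])
t=ims["top"]
tiles=[cv2.resize(t[y-25:y+25,x-25:x+25],(260,260),interpolation=cv2.INTER_CUBIC) for x,y in((350,296),(414,225),(445,278),(270,286),(202,290),(311,190))]
cv2.imwrite("pics/m1.png",np.clip(1.6*np.vstack([np.hstack(tiles[:3]),np.hstack(tiles[3:])]),0,255).astype(np.uint8))
E
```

```text
top red [201.5 286.5  23.   25.   90. ] [456.9 237.2] [452.8 217.1]
top red [336.  188.5  17.   18.   90. ] [675.  -50.8] [653.  -47.4]
top copper [465.7 282.2  13.3  22.3  14.9] [ 471.5 -329.9] [ 466.2 -303.7]
top copper [426.9 274.3  17.7  31.   18.4] [ 487.7 -247.1] [ 481.1 -227.7]
top copper [335.5 188.    8.    7.   90. ] [676.1 -49.7] [654.  -46.4]
top copper [465. 202.  52.  20.  90.] [ 647.2 -333.4] [ 627.5 -306.9]
top brass [309.5 193.5  11.   15.   90. ] [663.2   7.4] [642.2   6.1]
top brass [335.5 188.    6.    5.   90. ] [676.1 -49.7] [654.  -46.4]
top brass [284.  183.5   9.    8.   90. ] [685.2  63.9] [662.5  57.9]
top brass [604.9 161.2   8.4  13.   68.2] [ 742.1 -644.9] [ 714.6 -592.9]
top brass [599.2 150.2   8.9  23.2  65. ] [ 767.  -633.9] [ 737.5 -582.8]
top brass [598.5 137.    8.5  23.3  63.4] [ 797.4 -634.3] [ 765.4 -583.1]
top brass [591.5 127.6   9.2   7.5  76. ] [ 819.  -620.1] [ 785.3 -570.1]
top black [212.2 330.1  13.    5.8  51.3] [364.5 211. ] [367.9 193. ]
top black [350.  295.5  11.   12.   90. ] [440.6 -81.7] [437.9 -75.8]
top black [158.9 295.8  13.
[... 1213 characters left out ...]
.9 232.6  13.4  23.5   6.3] [ 477.4 -324.6] [ 525.8 -291.3]
scene brass [135.  325.5   6.2  16.8  16.7] [ 682.  -328.1] [ 713.2 -294.5]
scene brass [344. 321.  12.   8.  90.] [623.2  55.6] [659.3  56.7]
scene brass [284. 309.   8.   6.  90.] [613.6 -59.1] [650.5 -48.2]
scene brass [315.2 309.6  17.5  11.9  10.3] [607.3  -0.7] [644.7   5.2]
scene brass [370. 248.  10.   8.  90.] [460.5  90.2] [510.4  88.4]
scene black [578.5 431.5  23.   23.   90. ] [771.3 468.2] [794.9 434.4]
scene black [343.7 322.8  20.8  20.   33.7] [626.8  55.4] [662.6  56.5]
scene black [201.5 293.5  11.    9.   90. ] [ 601.9 -220.8] [ 639.8 -196.3]
scene black [286.5 230.5  15.   11.   90. ] [441.2 -81.9] [492.6 -69.2]
```

View pics/m1.png

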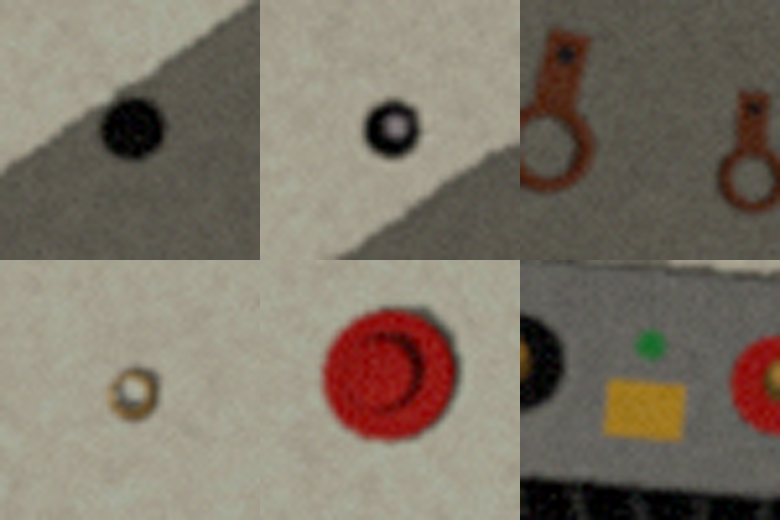

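Confirmed in the crop: (350,296) is the solid cap, (414,225) the nut and (425,275) the larger clamp. The posts come out 105 mm apart at lid height, which matches the 104 mm given. First move: turn to yaw 0 and head for the cap at about (441,-82).

Call:
move_arm(
  deltas=[
    {"dr": [0,0,0.118],"travel": [0,0,0],"fingers": 1},
    {"dr": [0,0,0.118],"travel": [0,0,0],"fingers": 1},
    {"dr": [0,0,0],"travel": [25,-32,0],"fingers": 1},
    {"dr": [0,0,0],"travel": [25,-32,0],"fingers": 1},
    {"dr": [0,0,0],"travel": [25,-32,0],"fingers": 1},
    {"dr": [0,0,0],"travel": [25,-32,0],"fingers": 1},
    {"dr": [0,0,0],"travel": [25,-32,0],"fingers": 1},
    {"dr": [0,0,0],"travel": [25,-32,0],"fingers": 1},
    {"dr": [0,0,0],"travel": [25,-32,0],"fingers": 1},
    {"dr": [0,0,0],"travel": [25,-32,0],"fingers": 1},
  ],
)

```text
t: 1.03
tcp_pos: [353.0, -374.0, 231.4]
ee_rot: [3.141, -0.0, 0.0]
force: [1.1, -0.5, -0.1]
grip_width: 85.4
finger_force: 0.0
```

Call:
move_arm(
  deltas=[
    {"dr": [0,0,0],"travel": [11,-32,11],"fingers": 1},
    {"dr": [0,0,0],"travel": [11,-32,11],"fingers": 1},
    {"dr": [0,0,0],"travel": [11,-32,11],"fingers": 1},
    {"dr": [0,0,0],"travel": [11,-32,11],"fingers": 1},
    {"dr": [0,0,0],"travel": [11,-32,11],"fingers": 1},
    {"dr": [0,0,0],"travel": [11,-33,11],"fingers": 1},
    {"dr": [0,0,0],"travel": [11,-33,11],"fingers": 1},
    {"dr": [0,0,0],"travel": [11,-33,11],"fingers": 1},
    {"dr": [0,0,0],"travel": [0,-33,11],"fingers": 1},
    {"dr": [0,0,0],"travel": [0,0,0],"fingers": 1},
  ],
)

```text
t: 1.87
tcp_pos: [438.6, -79.0, 130.6]
ee_rot: [-3.14, 0.003, 0.004]
force: [-1.7, -0.3, -0.2]
grip_width: 85.9
finger_force: 0.0
```

```bash
python3 - <<'E'
from h import *
s=r.state(); print(s["tcp_pos"],s["ee_rot"]); C=cam("wrist"); im=r.get_image("wrist"); cv2.imwrite("pics/w1.png",im)
print(proj(C,[441,-82,26]))
for c in blobs(im,"black",300):
    (x,y),(w,h),a=cv2.minAreaRect(c); print(np.array([x,y,w,h]),cast(C,(x,y),15))
E
```

```text
[438.6 -79.  130.6] [-3.1  0.   0. ]
[317.8 229. ]
[319.5 393.  639.  172. ] [281. -85.  15.]
[524.5  10.5  21.   41. ] [ 587.6 -216.5   15. ]
```

View pics/w1.png

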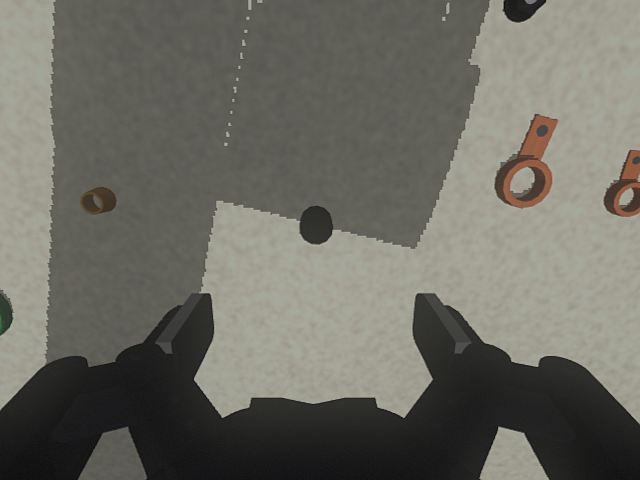

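Wrist view: cap at (316,225), sleeve at (98,201), larger clamp at (525,183) with its lug hole at (542,130), smaller clamp at right. Now I'll measure these three precisely.

```bash
python3 - <<'E'
from h import *
C=cam("wrist"); im=cv2.imread("pics/w1.png"); H,S,V=cv2.split(cv2.cvtColor(im,cv2.COLOR_BGR2HSV))
def cs(m,roi):
    z=np.zeros_like(V); x0,y0,x1,y1=roi; z[y0:y1,x0:x1]=m[y0:y1,x0:x1]; c,_=cv2.findContours(z,cv2.RETR_CCOMP,cv2.CHAIN_APPROX_NONE)
    return sorted([q for q in c if len(q)>8],key=lambda q:-cv2.contourArea(q))
print(V[225,316],V[170,316])
def rep(n,q,zs):
    (x,y),(w,h),a=cv2.minAreaRect(q); bx,by,bw,bh=cv2.boundingRect(q); c=(bx+bw/2-.5,by+bh/2-.5)
    print(n,np.array([*c,bw,bh]),[cast(C,c,z)[:2] for z in zs])
q=cs((V<60).astype(np.uint8),(270,180,360,270))[0]; rep("cap",q,(13,))
for q in cs((S>90).astype(np.uint8),(60,170,130,230))[:2]: rep("sleeve",q,(0,8,16))
for q in cs((S>90).astype(np.uint8),(480,100,565,215))[:3]: rep("clamp",q,(0,3,14))
E
```

```text
48 99
cap [316.  224.5  33.   38. ] [array([441.3, -82.8])]
sleeve [ 97.5 200.   36.   27. ] [array([457.5,  94.7]), array([459.1,  89.6]), array([460.7,  84.4])]
sleeve [ 91.5 201.   20.   15. ] [array([456.6,  99.7]), array([458.3,  94.4]), array([459.9,  89.2])]
clamp [526.5 161.   62.   93. ] [array([ 490.3, -247.7]), array([ 490.5, -245.8]), array([ 491.4, -239.1])]
clamp [527.  183.5  37.   36. ] [array([ 472.7, -251.4]), array([ 473.1, -249.5]), array([ 474.7, -242.6])]
clamp [542.  130.5  13.   14. ] [array([ 513.2, -255.2]), array([ 513.2, -253.3]), array([ 513.2, -246.3])]
```

Call:
move_arm(
  deltas=[
    {"dr": [0,0,0],"travel": [2.5,3.5,20],"fingers": 0},
    {"dr": [0,0,0],"travel": [0,0,25],"fingers": 0},
    {"dr": [0,0,0],"travel": [0,0,25],"fingers": 0},
    {"dr": [0,0,0],"travel": [0,0,25],"fingers": 0},
    {"dr": [0,0,0],"travel": [0,0,20],"fingers": 0},
    {"dr": [0,0,0],"travel": [0,0,8],"fingers": 0},
    {"dr": [0,0,0],"travel": [0,0,0],"fingers": 0},
    {"dr": [0,0,0],"travel": [0,0,0],"fingers": 0},
    {"dr": [0,0,0],"travel": [0,0,0],"fingers": 0},
    {"dr": [0,0,0],"travel": [0,0,0],"fingers": 0},
  ],
)

```text
t: 2.75
tcp_pos: [443.4, -87.5, 10.4]
ee_rot: [3.141, -0.002, 0.001]
force: [-0.3, 0.3, -0.5]
grip_width: 42.8
finger_force: 0.0
```

The previous pose hadn't settled when I read it, so I overshot sideways. I'll correct, lower and grip.

Call:
move_arm(
  deltas=[
    {"dr": [0,0,0],"travel": [-2,-5,0],"fingers": 0},
    {"dr": [0,0,0],"travel": [0,0,5],"fingers": 0},
    {"dr": [0,0,0],"travel": [0,0,0],"fingers": 0},
    {"dr": [0,0,0],"travel": [0,0,0],"fingers": -1},
    {"dr": [0,0,0],"travel": [0,0,0],"fingers": -1},
    {"dr": [0,0,0],"travel": [0,0,0],"fingers": -1},
    {"dr": [0,0,0],"travel": [0,0,0],"fingers": -1},
    {"dr": [0,0,0],"travel": [0,0,0],"fingers": -1},
    {"dr": [0,0,0],"travel": [0,0,0],"fingers": -1},
    {"dr": [0,0,0],"travel": [0,0,0],"fingers": -1},
  ],
  newtons=40,
)

```text
t: 3.58
tcp_pos: [440.5, -82.1, 4.4]
ee_rot: [-3.142, 0.0, 0.001]
force: [0.8, 2.3, 5.8]
grip_width: 24.5
finger_force: 39.0
```

Call:
move_arm(
  deltas=[
    {"dr": [0,0,0],"travel": [0,0,-40],"fingers": -1},
    {"dr": [0,0,0],"travel": [0,0,-40],"fingers": -1},
    {"dr": [0,0,0],"travel": [0,0,-40],"fingers": -1},
    {"dr": [0,0,0],"travel": [0,0,-40],"fingers": -1},
    {"dr": [0,0,0],"travel": [32,-18,0],"fingers": -1},
    {"dr": [0,0,0],"travel": [32,-18,0],"fingers": -1},
    {"dr": [0,0,0],"travel": [32,-18,0],"fingers": -1},
    {"dr": [0,0,0],"travel": [32,-18,0],"fingers": -1},
    {"dr": [0,0,0],"travel": [32,-18,0],"fingers": -1},
    {"dr": [0,0,0],"travel": [0,0,0],"fingers": -1},
  ],
)

```text
t: 4.42
tcp_pos: [606.1, 10.8, 164.5]
ee_rot: [-3.141, -0.004, 0.002]
force: [-2.6, -0.1, 0.2]
grip_width: 24.3
finger_force: 39.4
```

Call:
move_arm(
  deltas=[
    {"dr": [0,0,0],"travel": [0,0,0],"fingers": -1},
    {"dr": [0,0,0],"travel": [0,0,0],"fingers": -1},
    {"dr": [0,0,0],"travel": [0,0,0],"fingers": -1},
    {"dr": [0,0,0],"travel": [0,0,0],"fingers": -1},
    {"dr": [0,0,0],"travel": [0,0,0],"fingers": -1},
    {"dr": [0,0,0],"travel": [0,0,0],"fingers": -1},
    {"dr": [0,0,0],"travel": [0,0,0],"fingers": -1},
    {"dr": [0,0,0],"travel": [0,0,0],"fingers": -1},
    {"dr": [0,0,0],"travel": [0,0,0],"fingers": -1},
    {"dr": [0,0,0],"travel": [0,0,0],"fingers": -1},
  ],
)

```text
t: 5.25
tcp_pos: [600.5, 8.0, 164.3]
ee_rot: [3.142, -0.0, 0.001]
force: [0.3, 0.3, 0.1]
grip_width: 24.1
finger_force: 39.4
```

```bash
python3 - <<'E'
from h import *
s=r.state(); print(s["tcp_pos"],s["ee_rot"],s["grip_width"]); C=cam("wrist"); im=r.get_image("wrist"); cv2.imwrite("pics/w2.png",im)
print(proj(C,[661.5,57,114]),proj(C,[653.5,-48,114]))
for k in("red","brass","copper"):
  for c in blobs(im,k,60):
    x,y,w,h=cv2.boundingRect(c); u=(x+w/2-.5,y+h/2-.5); print(k,np.array([*u,w,h]),cast(C,u,96)[:2],cast(C,u,112)[:2])
E
```

```text
[600.5   8.  164.3] [ 3.1 -0.   0. ] 24.122715828241322
[224.7 153.9] [414.5 168.9]
red [ 86. 354.  55.  45.] [519.8 171.8] [531.5 159.3]
red [401.5 166.   64.   65. ] [653.3 -45.2] [654.9 -41.2]
brass [315. 183.  51.  39.] [643.    7.2] [645.3   7.3]
brass [404.  167.5  27.   24. ] [652.4 -46.8] [654.1 -42.6]
brass [228.5 153.5  28.   24. ] [660.6  59.2] [661.6  55.4]
copper [631.  350.5  17.   22. ] [ 523.1 -219.8] [ 534.6 -202.4]
copper [ 82.5 355.5  36.   32. ] [518.5 174.5] [530.3 161.9]
copper [ 95.  343.5  47.   36. ] [528.5 163.7] [539.6 151.9]
copper [560. 341.  45.  33.] [ 531.  -167.2] [ 541.8 -153.8]
copper [571.5 306.5  32.   32. ] [ 558.3 -169.3] [ 567.1 -155.8]
```

View pics/w2.png

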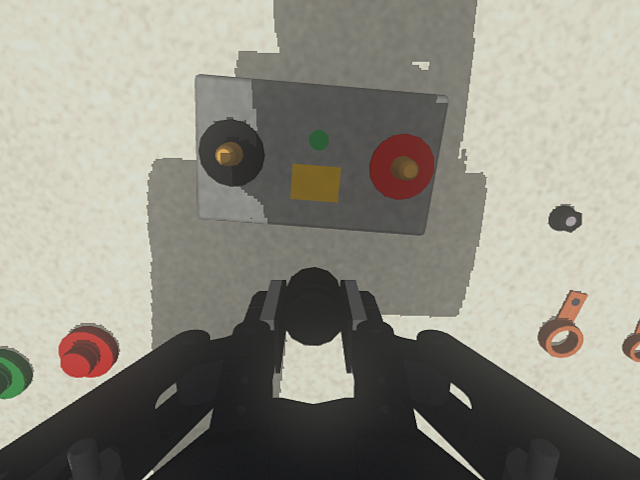

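The picture shows both posts and the cap held straight. Disc centres: negative (232,153), about (661.3,57.2); positive (402,166), about (653.4,-46.6). They are 104 mm apart, as they should be.

Call:
move_arm(
  deltas=[
    {"dr": [0,0,0],"travel": [20,-16,0],"fingers": -1},
    {"dr": [0,0,0],"travel": [20,-16,0],"fingers": -1},
    {"dr": [0,0,0],"travel": [20,-17,0],"fingers": -1},
    {"dr": [0,0,0],"travel": [0,0,0],"fingers": -1},
    {"dr": [0,0,0],"travel": [0,0,10],"fingers": -1},
    {"dr": [0,0,0],"travel": [0,0,15],"fingers": -1},
    {"dr": [0,0,0],"travel": [0,0,15],"fingers": -1},
    {"dr": [0,0,0],"travel": [0,0,10],"fingers": -1},
    {"dr": [0,0,0],"travel": [0,0,0],"fingers": -1},
    {"dr": [0,0,0],"travel": [0,0,0],"fingers": -1},
  ],
)

```text
t: 6.13
tcp_pos: [659.7, 56.7, 113.7]
ee_rot: [3.141, 0.002, 0.0]
force: [0.2, 0.3, -0.2]
grip_width: 24.3
finger_force: 39.4
```

Call:
move_arm(
  deltas=[
    {"dr": [0,0,0],"travel": [1,0,6],"fingers": -1},
    {"dr": [0,0,0],"travel": [0,0,5],"fingers": -1},
    {"dr": [0,0,0],"travel": [0,0,2.5],"fingers": -1},
    {"dr": [0,0,0],"travel": [0,0,0],"fingers": -1},
    {"dr": [0,0,0],"travel": [0,0,0],"fingers": -1},
    {"dr": [0,0,0],"travel": [0,0,0],"fingers": -1},
    {"dr": [0,0,0],"travel": [0,0,0],"fingers": -1},
    {"dr": [0,0,0],"travel": [0,0,0],"fingers": -1},
    {"dr": [0,0,0],"travel": [0,0,0],"fingers": -1},
    {"dr": [0,0,0],"travel": [0,0,0],"fingers": -1},
  ],
)

```text
t: 6.97
tcp_pos: [661.5, 57.1, 100.9]
ee_rot: [-3.142, -0.0, 0.001]
force: [-0.2, 0.3, 0.5]
grip_width: 24.2
finger_force: 39.5
```

Call:
move_arm(
  deltas=[
    {"dr": [0,0,0],"travel": [0,0,1.5],"fingers": -1},
    {"dr": [0,0,0],"travel": [0,0,0],"fingers": -1},
    {"dr": [0,0,0],"travel": [0,0,0],"fingers": 0},
    {"dr": [0,0,0],"travel": [0,0,0],"fingers": 0},
    {"dr": [0,0,0],"travel": [0,0,0],"fingers": 0},
    {"dr": [0,0,0],"travel": [0,0,0],"fingers": 0},
    {"dr": [0,0,0],"travel": [0,0,0],"fingers": 0},
    {"dr": [0,0,0],"travel": [0,0,-20],"fingers": 0},
    {"dr": [0,0,0],"travel": [0,0,-35],"fingers": 0},
    {"dr": [0,0,0],"travel": [0,0,-35],"fingers": 0},
  ],
)

```text
t: 7.8
tcp_pos: [660.4, 57.0, 189.1]
ee_rot: [3.141, 0.003, 0.001]
force: [1.9, 0.0, 0.3]
grip_width: 42.9
finger_force: 0.0
```

Call:
move_arm(
  deltas=[
    {"dr": [0,0,0],"travel": [-30,-4,0],"fingers": 0},
    {"dr": [0,0,0],"travel": [-30,-4,0],"fingers": 0},
    {"dr": [0,0,0],"travel": [-30,-4,0],"fingers": 0},
    {"dr": [0,0,0],"travel": [-30,-4,10],"fingers": 0},
    {"dr": [0,0,0],"travel": [-30,-4,20],"fingers": 0},
    {"dr": [0,0,0],"travel": [-30,-4,20],"fingers": 0},
    {"dr": [0,0,0],"travel": [-22,-8,20],"fingers": 0},
    {"dr": [0,0,0],"travel": [0,0,0],"fingers": 0},
    {"dr": [0,0,0],"travel": [0,0,0],"fingers": 0},
    {"dr": [0,0,0],"travel": [0,0,0],"fingers": 0},
  ],
)

```text
t: 8.63
tcp_pos: [460.5, 89.0, 119.7]
ee_rot: [-3.141, -0.001, 0.001]
force: [-0.1, 0.2, -0.0]
grip_width: 42.8
finger_force: 0.0
```

```bash
python3 - <<'E'
from h import *
s=r.state(); print(s["tcp_pos"],s["ee_rot"],s["grip_width"]); C=cam("wrist"); im=r.get_image("wrist")
t=r.get_image("scene")
cv2.imwrite("pics/c2.png",np.hstack([cv2.resize(im,(480,360)),cv2.resize(t[280:370,260:340+30],(300,360) ,interpolation=2)]))
print(proj(C,[459,89.5,8]))
H,S,V=cv2.split(cv2.cvtColor(im,cv2.COLOR_BGR2HSV))
c,_=cv2.findContours(((S>90)&(H>10)&(H<32)).astype(np.uint8),cv2.RETR_EXTERNAL,2)
for q in c:
    x,y,w,h=cv2.boundingRect(q)
    if w>15: u=(x+w/2-.5,y+h/2-.5); print(np.array([*u,w,h]),[cast(C,u,z)[:2] for z in(0,8,16)])
E
```

```text
[460.5  89.  119.7] [-3.1 -0.   0. ] 42.7783240450081
[312.9 231.9]
[310. 232.  25.  29.] [array([456.6,  91.8]), array([458.9,  91.8]), array([461.3,  91.7])]
```

View pics/c2.png

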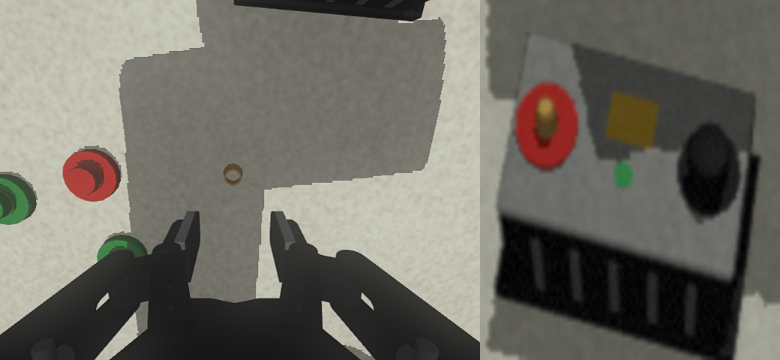

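The cap stands upright on the negative post (right half of the picture). The sleeve is at wrist pixel (310,232), about (459,91). Descending to grip it.

Call:
move_arm(
  deltas=[
    {"dr": [0,0,0],"travel": [-1.5,-2,25],"fingers": 0},
    {"dr": [0,0,0],"travel": [0,0,30],"fingers": 0},
    {"dr": [0,0,0],"travel": [0,0,30],"fingers": 0},
    {"dr": [0,0,0],"travel": [0,0,20],"fingers": 0},
    {"dr": [0,0,0],"travel": [0,0,8],"fingers": 0},
    {"dr": [0,0,0],"travel": [0,0,3],"fingers": 0},
    {"dr": [0,0,0],"travel": [0,0,0],"fingers": 0},
    {"dr": [0,0,0],"travel": [0,0,0],"fingers": 0},
    {"dr": [0,0,0],"travel": [0,0,0],"fingers": 0},
    {"dr": [0,0,0],"travel": [0,0,0],"fingers": 0},
  ],
)

```text
t: 9.57
tcp_pos: [458.8, 91.0, 4.4]
ee_rot: [-3.141, -0.002, 0.001]
force: [-0.3, 0.1, 0.8]
grip_width: 42.7
finger_force: 0.0
```

Call:
move_arm(
  deltas=[
    {"dr": [0,0,0],"travel": [0,0,0],"fingers": -0.2},
    {"dr": [0,0,0],"travel": [0,0,0],"fingers": -1},
    {"dr": [0,0,0],"travel": [0,0,0],"fingers": -1},
    {"dr": [0,0,0],"travel": [0,0,0],"fingers": -1},
    {"dr": [0,0,0],"travel": [0,0,0],"fingers": -1},
    {"dr": [0,0,0],"travel": [0,0,0],"fingers": -1},
    {"dr": [0,0,0],"travel": [0,0,0],"fingers": -1},
    {"dr": [0,0,0],"travel": [0,0,0],"fingers": -1},
    {"dr": [0,0,0],"travel": [0,0,0],"fingers": -1},
    {"dr": [0,0,0],"travel": [0,0,0],"fingers": -1},
  ],
  newtons=30,
)

```text
t: 10.4
tcp_pos: [458.2, 91.0, 3.7]
ee_rot: [-3.142, -0.001, 0.001]
force: [-0.8, -0.2, 9.6]
grip_width: 17.8
finger_force: 29.4
```

Call:
move_arm(
  deltas=[
    {"dr": [0,0,0],"travel": [0,0,-20],"fingers": -1},
    {"dr": [0,0,0],"travel": [0,0,-35],"fingers": -1},
    {"dr": [0,0,0],"travel": [0,0,-40],"fingers": -1},
    {"dr": [0,0,0],"travel": [0,0,-40],"fingers": -1},
    {"dr": [0,0,0],"travel": [20,15,-20],"fingers": -1},
    {"dr": [0,0,0],"travel": [32,23,0],"fingers": -1},
    {"dr": [0,0,0],"travel": [32,23,0],"fingers": -1},
    {"dr": [0,0,0],"travel": [32,23,0],"fingers": -1},
    {"dr": [0,0,0],"travel": [32,23,0],"fingers": -1},
    {"dr": [0,0,0],"travel": [20,15,0],"fingers": -1},
  ],
)

```text
t: 11.23
tcp_pos: [628.8, -33.3, 158.6]
ee_rot: [3.141, -0.002, -0.0]
force: [-0.4, -0.0, 0.4]
grip_width: 17.6
finger_force: 29.7
```

Call:
move_arm(
  deltas=[
    {"dr": [0,0,0],"travel": [15,10,0],"fingers": -1},
    {"dr": [0,0,0],"travel": [11,5,0],"fingers": -1},
    {"dr": [0,0,0],"travel": [0,0,0],"fingers": -1},
    {"dr": [0,0,0],"travel": [0,0,0],"fingers": -1},
    {"dr": [0,0,0],"travel": [0,0,0],"fingers": -1},
    {"dr": [0,0,0],"travel": [0,0,0],"fingers": -1},
    {"dr": [0,0,0],"travel": [0,0,0],"fingers": -1},
    {"dr": [0,0,0],"travel": [0,0,0],"fingers": -1},
    {"dr": [0,0,0],"travel": [0,0,0],"fingers": -1},
    {"dr": [0,0,0],"travel": [0,0,0],"fingers": -1},
  ],
)

```text
t: 12.07
tcp_pos: [651.9, -45.8, 158.5]
ee_rot: [3.142, -0.0, 0.001]
force: [0.2, 0.9, -1.4]
grip_width: 17.4
finger_force: 29.7
```

```bash
python3 - <<'E'
from h import *
s=r.state(); print(s["tcp_pos"],s["ee_rot"],s["grip_width"]); C=cam("wrist"); im=r.get_image("wrist"); cv2.imwrite("pics/w3.png",im[100:400,150:550])
print(proj(C,[653.4,-46.6,96]),proj(C,[653.4,-46.6,114]))
for k in("red",):
  for c in blobs(im,k,60):
    x,y,w,h=cv2.boundingRect(c); u=(x+w/2-.5,y+h/2-.5); print(k,np.array([*u,w,h]),cast(C,u,96)[:2])
E
```

```text
[651.9 -45.8 158.5] [ 3.1 -0.   0. ] 17.394302029763683
[314.9 249.1] [315.1 259.4]
red [ 40.  401.5  55.   44. ] [534.7 155. ]
red [313.5 248.   62.   57. ] [654.2 -45.7]
```

View pics/w3.png

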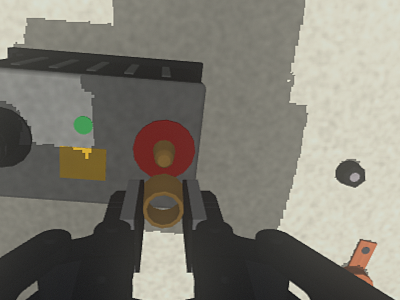

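Call:
move_arm(
  deltas=[
    {"dr": [0,0,0],"travel": [0.8,0.5,10],"fingers": -1},
    {"dr": [0,0,0],"travel": [0,0,15],"fingers": -1},
    {"dr": [0,0,0],"travel": [0,0,10],"fingers": -1},
    {"dr": [0,0,0],"travel": [0,0,8],"fingers": -1},
    {"dr": [0,0,0],"travel": [0,0,6],"fingers": -1},
    {"dr": [0,0,0],"travel": [0,0,4],"fingers": -1},
    {"dr": [0,0,0],"travel": [0,0,4],"fingers": -1},
    {"dr": [0,0,0],"travel": [0,0,0],"fingers": -1},
    {"dr": [0,0,0],"travel": [0,0,0],"fingers": -1},
    {"dr": [0,0,0],"travel": [0,0,0],"fingers": -1},
  ],
)

```text
t: 12.95
tcp_pos: [653.1, -46.5, 101.7]
ee_rot: [3.142, -0.001, 0.001]
force: [-0.6, -0.5, -0.2]
grip_width: 17.5
finger_force: 29.7
```

Call:
move_arm(
  deltas=[
    {"dr": [0,0,0],"travel": [0,0,2],"fingers": -1},
    {"dr": [0,0,0],"travel": [0,0,0],"fingers": -1},
    {"dr": [0,0,0],"travel": [0,0,0],"fingers": -1},
    {"dr": [0,0,0],"travel": [0,0,0],"fingers": 0},
    {"dr": [0,0,0],"travel": [0,0,0],"fingers": 0},
    {"dr": [0,0,0],"travel": [0,0,0],"fingers": 0},
    {"dr": [0,0,0],"travel": [0,0,0],"fingers": 0},
    {"dr": [0,0,0],"travel": [0,0,-20],"fingers": 0},
    {"dr": [0,0,0],"travel": [0,0,-35],"fingers": 0},
    {"dr": [0,0,0],"travel": [0,0,-35],"fingers": 0},
  ],
)

```text
t: 13.78
tcp_pos: [651.8, -46.4, 189.2]
ee_rot: [-3.141, 0.003, 0.001]
force: [1.7, -0.2, 0.0]
grip_width: 42.2
finger_force: 0.0
```

Call:
move_arm(
  deltas=[
    {"dr": [0,0,0],"travel": [-26,25,0],"fingers": 0.5},
    {"dr": [0,0,0],"travel": [-26,25,0],"fingers": 0.5},
    {"dr": [0,0,0],"travel": [-26,25,0],"fingers": 0.5},
    {"dr": [0,0,0],"travel": [-26,25,0],"fingers": 0.5},
    {"dr": [0,0,0],"travel": [-26,25,10],"fingers": 0.5},
    {"dr": [0,0,0],"travel": [-26,25,10],"fingers": 0.5},
    {"dr": [0,0,0],"travel": [-26,25,10],"fingers": 0.5},
    {"dr": [0,0,0],"travel": [0,25,10],"fingers": 0.5},
    {"dr": [0,0,0],"travel": [0,0,0],"fingers": 0.5},
    {"dr": [0,0,0],"travel": [0,0,0],"fingers": 0.5},
  ],
)

```text
t: 14.62
tcp_pos: [470.5, -247.6, 148.9]
ee_rot: [-3.141, 0.0, -0.002]
force: [0.7, 0.3, 0.0]
grip_width: 64.1
finger_force: 0.0
```

```bash
python3 - <<'E'
from h import *
s=r.state(); print(s["tcp_pos"],s["ee_rot"],s["grip_width"]); C=cam("wrist"); im=r.get_image("wrist")
t=r.get_image("scene")
cv2.imwrite("pics/c3.png",np.hstack([cv2.resize(im,(480,360)),cv2.resize(t[280:370,260:340+30],(300,360) ,interpolation=2)]))
H,S,V=cv2.split(cv2.cvtColor(im,cv2.COLOR_BGR2HSV))
c,hi=cv2.findContours(((S>90)&(H<16)).astype(np.uint8),cv2.RETR_CCOMP,2)
for q in c:
    x,y,w,h=cv2.boundingRect(q); m=cv2.minAreaRect(q)
    if w>7: u=(x+w/2-.5,y+h/2-.5); print(np.array([*u,w,h,m[2]]),[cast(C,u,z)[:2] for z in(0,3,7,14)])
E
```

```text
[ 470.5 -247.6  148.9] [-3.1  0.  -0. ] 64.1481016109148
[405.5 230.5  32.   30.   90. ] [array([ 458.9, -329.2]), array([ 459.8, -328.3]), array([ 461. , -327.2]), array([ 463. , -325.2])]
[405.  230.5  25.   24.   45. ] [array([ 458.9, -328.7]), array([ 459.8, -327.9]), array([ 461. , -326.8]), array([ 463. , -324.8])]
[407.5 200.5  18.   28.    9.5] [array([ 485.9, -328.8]), array([ 486.5, -328. ]), array([ 487.3, -326.9]), array([ 488.7, -324.9])]
[408. 195.   9.   9.   0.] [array([ 490.7, -328.9]), array([ 491.3, -328. ]), array([ 492. , -326.9]), array([ 493.3, -324.9])]
[307.  197.   47.   83.   18.4] [array([ 489.1, -242. ]), array([ 489.7, -242.1]), array([ 490.4, -242.1]), array([ 491.7, -242.3])]
[306.  217.5  33.   32.    0. ] [array([ 470.9, -241. ]), array([ 471.7, -241.1]), array([ 472.7, -241.2]), array([ 474.4, -241.3])]
[317.5 170.   12.   13.   45. ] [array([ 512.1, -251. ]), array([ 512.4, -251. ]), array([ 512.9, -250.9]), array([ 513.6, -250.8])]
[430.   33.5  33.   68.    5.2] [array([ 613.9, -335.7]), array([ 613.2, -334.8]), array([ 612.2, -333.6]), array([ 610.5, -331.5])]
```

View pics/c3.png

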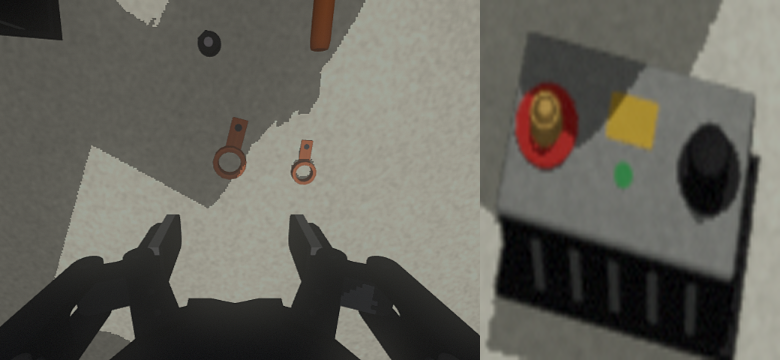

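Sleeve is seated on the positive post. The clamp ring's bore is at (306,217), about (473,-242); its lug hole is at (317,170), so the lug's yaw is about -0.236. I'll turn the tool to yaw 2.906, with tool x opposite the lug, so the later turn stays within joint range.

Call:
move_arm(
  deltas=[
    {"dr": [0,0,0],"travel": [2.3,-6,0],"fingers": 0.5},
    {"dr": [0,0,-0.121],"travel": [0,0,0],"fingers": 0.5},
    {"dr": [0,0,-0.121],"travel": [0,0,0],"fingers": 0.5},
    {"dr": [0,0,-0.121],"travel": [0,0,0],"fingers": 0.5},
    {"dr": [0,0,-0.121],"travel": [0,0,0],"fingers": 0.5},
    {"dr": [0,0,-0.121],"travel": [0,0,0],"fingers": 0.5},
    {"dr": [0,0,-0.121],"travel": [0,0,0],"fingers": 0.5},
    {"dr": [0,0,-0.121],"travel": [0,0,0],"fingers": 0.5},
    {"dr": [0,0,-0.121],"travel": [0,0,0],"fingers": 0.5},
    {"dr": [0,0,-0.121],"travel": [0,0,0],"fingers": 0.5},
  ],
)

```text
t: 15.55
tcp_pos: [474.0, -239.2, 149.6]
ee_rot: [3.141, -0.0, 1.097]
force: [1.0, -1.1, 0.9]
grip_width: 64.5
finger_force: 0.0
```

Call:
move_arm(
  deltas=[
    {"dr": [0,0,-0.121],"travel": [0,0,0],"fingers": 0.5},
    {"dr": [0,0,-0.121],"travel": [0,0,0],"fingers": 0.5},
    {"dr": [0,0,-0.121],"travel": [0,0,0],"fingers": 0.5},
    {"dr": [0,0,-0.121],"travel": [0,0,0],"fingers": 0.5},
    {"dr": [0,0,-0.121],"travel": [0,0,0],"fingers": 0.5},
    {"dr": [0,0,-0.121],"travel": [0,0,0],"fingers": 0.5},
    {"dr": [0,0,-0.121],"travel": [0,0,0],"fingers": 0.5},
    {"dr": [0,0,-0.121],"travel": [0,0,0],"fingers": 0.5},
    {"dr": [0,0,-0.121],"travel": [0,0,0],"fingers": 0.5},
    {"dr": [0,0,-0.121],"travel": [0,0,0],"fingers": 0.5},
  ],
)

```text
t: 16.38
tcp_pos: [474.0, -239.2, 149.6]
ee_rot: [3.141, 0.0, 2.307]
force: [0.6, -0.1, 0.0]
grip_width: 64.2
finger_force: 0.0
```

Call:
move_arm(
  deltas=[
    {"dr": [0,0,-0.121],"travel": [0,0,0],"fingers": 0.5},
    {"dr": [0,0,-0.121],"travel": [0,0,0],"fingers": 0.5},
    {"dr": [0,0,-0.121],"travel": [0,0,0],"fingers": 0.5},
    {"dr": [0,0,-0.121],"travel": [0,0,0],"fingers": 0.5},
    {"dr": [0,0,-0.121],"travel": [0,0,0],"fingers": 0.5},
    {"dr": [0,0,0],"travel": [0,0,0],"fingers": 0.5},
    {"dr": [0,0,0],"travel": [0,0,0],"fingers": 0.5},
    {"dr": [0,0,0],"travel": [0,0,0],"fingers": 0.5},
    {"dr": [0,0,0],"travel": [0,0,0],"fingers": 0.5},
    {"dr": [0,0,0],"travel": [0,0,0],"fingers": 0.5},
  ],
)

```text
t: 17.22
tcp_pos: [473.4, -240.4, 149.3]
ee_rot: [3.142, 0.0, 2.903]
force: [-0.4, 0.5, 1.5]
grip_width: 64.3
finger_force: 0.0
```

```bash
python3 - <<'E'
from h import *
s=r.state(); print(s["tcp_pos"],s["ee_rot"],s["joint_pos"]); C=cam("wrist"); im=r.get_image("wrist"); cv2.imwrite("pics/w5.png",im)
H,S,V=cv2.split(cv2.cvtColor(im,cv2.COLOR_BGR2HSV))
c,hi=cv2.findContours(((S>90)&(H<16)).astype(np.uint8),cv2.RETR_CCOMP,2)
for q in c:
    x,y,w,h=cv2.boundingRect(q)
    if w>7: u=(x+w/2-.5,y+h/2-.5); print(np.array([*u,w,h]),[cast(C,u,z)[:2] for z in(0,3,7,14)])
E
```

```text
[ 473.4 -240.4  149.3] [3.1 0.  2.9] [-0.5  0.4  2.   0.   0.8 -1.9]
[  5.  421.5  11.   26. ] [array([ 611.9, -612. ]), array([ 609.8, -608. ]), array([ 606.9, -602.6]), array([ 601.8, -593.2])]
[622.5 414.5  34.   30. ] [array([758.2,  28.7]), array([754.5,  26.1]), array([749.6,  22.6]), array([741. ,  16.6])]
[257.  374.5  31.   46. ] [array([ 618. , -333.6]), array([ 615.8, -332.5]), array([ 612.8, -331. ]), array([ 607.6, -328.3])]
[213.5 241.5  34.   54. ] [array([ 472.2, -331.4]), array([ 471.5, -330.3]), array([ 470.5, -328.8]), array([ 468.8, -326.2])]
[222.  260.5   9.    8. ] [array([ 491.4, -329.7]), array([ 490.4, -328.6]), array([ 489.2, -327.1]), array([ 487. , -324.5])]
[212.  230.5  25.   22. ] [array([ 462.1, -329.4]), array([ 461.5, -328.3]), array([ 460.6, -326.9]), array([ 459.2, -324.3])]
[312. 237.  43.  73.] [array([ 489. , -244.6]), array([ 488.1, -244.3]), array([ 486.9, -244. ]), array([ 484.7, -243.5])]
[311.5 264.   12.   11. ] [array([ 514. , -251.1]), array([ 512.8, -250.8]), array([ 511.3, -250.5]), array([ 508.6, -249.8])]
[312. 222.  33.  29.] [array([ 475.5, -241.3]), array([ 474.7, -241.1]), array([ 473.7, -240.8]), array([ 471.9, -240.4])]
[312.5 200.   10.    1. ] [array([ 456.5, -236.2]), array([ 455.9, -236.1]), array([ 455.2, -235.9]), array([ 453.9, -235.5])]
```

Ring confirmed at about (473.3,-241), and both columns are at 312, so the tool is aligned. Descending.

Call:
move_arm(
  deltas=[
    {"dr": [0,0,0],"travel": [0,0,30],"fingers": 0.5},
    {"dr": [0,0,0],"travel": [0,0,35],"fingers": 0.5},
    {"dr": [0,0,0],"travel": [0,0,35],"fingers": 0.5},
    {"dr": [0,0,0],"travel": [0,0,25],"fingers": 0.5},
    {"dr": [0,0,0],"travel": [0,0,12],"fingers": 0.5},
    {"dr": [0,0,0],"travel": [0,0,8],"fingers": 0.5},
    {"dr": [0,0,0],"travel": [0,0,0],"fingers": 0.5},
    {"dr": [0,0,0],"travel": [0,0,0],"fingers": 0.5},
    {"dr": [0,0,0],"travel": [0,0,0],"fingers": 0.5},
    {"dr": [0,0,0],"travel": [0,0,0],"fingers": 0.5},
  ],
)

```text
t: 18.1
tcp_pos: [474.0, -241.0, 5.4]
ee_rot: [-3.141, 0.002, 2.905]
force: [0.1, 0.2, -0.8]
grip_width: 64.2
finger_force: 0.0
```

Call:
move_arm(
  deltas=[
    {"dr": [0,0,0],"travel": [0,0,0],"fingers": 0.2},
    {"dr": [0,0,0],"travel": [0,0,0],"fingers": -1},
    {"dr": [0,0,0],"travel": [0,0,0],"fingers": -1},
    {"dr": [0,0,0],"travel": [0,0,0],"fingers": -1},
    {"dr": [0,0,0],"travel": [0,0,0],"fingers": -1},
    {"dr": [0,0,0],"travel": [0,0,0],"fingers": -1},
    {"dr": [0,0,0],"travel": [0,0,0],"fingers": -1},
    {"dr": [0,0,0],"travel": [0,0,0],"fingers": -1},
    {"dr": [0,0,0],"travel": [0,0,0],"fingers": -1},
    {"dr": [0,0,0],"travel": [0,0,0],"fingers": -1},
  ],
  newtons=50,
)

```text
t: 18.93
tcp_pos: [473.6, -240.7, 5.2]
ee_rot: [-3.141, 0.001, 2.905]
force: [-1.5, 2.8, 15.1]
grip_width: 34.6
finger_force: 48.4
```

Call:
move_arm(
  deltas=[
    {"dr": [0,0,0],"travel": [0,0,-15],"fingers": -1},
    {"dr": [0,0,0],"travel": [0,0,-30],"fingers": -1},
    {"dr": [0,0,0],"travel": [0,0,-40],"fingers": -1},
    {"dr": [0,0,0],"travel": [0,0,-40],"fingers": -1},
    {"dr": [0,0,0.1175],"travel": [0,0,-35],"fingers": -1},
    {"dr": [0,0,0.1175],"travel": [0,0,0],"fingers": -1},
    {"dr": [0,0,0.1175],"travel": [0,0,0],"fingers": -1},
    {"dr": [0,0,0.1175],"travel": [0,0,0],"fingers": -1},
    {"dr": [0,0,0.1175],"travel": [0,0,0],"fingers": -1},
    {"dr": [0,0,0.1175],"travel": [0,0,0],"fingers": -1},
  ],
)

```text
t: 19.77
tcp_pos: [473.2, -240.5, 164.6]
ee_rot: [3.141, 0.0, 2.194]
force: [0.2, -0.4, -2.1]
grip_width: 34.7
finger_force: 51.2
```

Call:
move_arm(
  deltas=[
    {"dr": [0,0,0.1175],"travel": [0,0,0],"fingers": -1},
    {"dr": [0,0,0.1175],"travel": [0,0,0],"fingers": -1},
    {"dr": [0,0,0.1175],"travel": [0,0,0],"fingers": -1},
    {"dr": [0,0,0.1175],"travel": [0,0,0],"fingers": -1},
    {"dr": [0,0,0.1175],"travel": [0,0,0],"fingers": -1},
    {"dr": [0,0,0.1175],"travel": [0,0,0],"fingers": -1},
    {"dr": [0,0,0],"travel": [0,0,0],"fingers": -1},
    {"dr": [0,0,0],"travel": [0,0,0],"fingers": -1},
    {"dr": [0,0,0],"travel": [0,0,0],"fingers": -1},
    {"dr": [0,0,0],"travel": [0,0,0],"fingers": -1},
  ],
)

```text
t: 20.6
tcp_pos: [473.2, -240.6, 164.3]
ee_rot: [-3.142, 0.0, 1.498]
force: [0.3, 0.2, -1.4]
grip_width: 34.8
finger_force: 51.2
```

```bash
python3 - <<'E'
from h import *
s=r.state(); print(s["tcp_pos"],s["ee_rot"],s["grip_width"]); C=cam("wrist"); im=r.get_image("wrist"); cv2.imwrite("pics/w6.png",im)
z=s["tcp_pos"][2]-5.2
H,S,V=cv2.split(cv2.cvtColor(im,cv2.COLOR_BGR2HSV))
c,hi=cv2.findContours(((S>90)&(H<16)).astype(np.uint8),cv2.RETR_CCOMP,2)
for q in c:
    x,y,w,h=cv2.boundingRect(q)
    if w>20: u=(x+w/2-.5,y+h/2-.5); print(np.array([*u,w,h]),[cast(C,u,z+k)[:2] for k in(0,14)])
y=s["ee_rot"][2]; d=np.array([653.4,-46.6])-s["tcp_pos"][:2]
print("tool x,y",d@[np.cos(y),np.sin(y)],d@[np.sin(y),-np.cos(y)])
E
```

```text
[ 473.2 -240.6  164.3] [-3.1  0.   1.5] 34.75103664680266
[504. 295. 131.  47.] [array([ 563.3, -247.6]), array([ 555.2, -239.9])]
[313. 322.  79. 125.] [array([ 471.6, -255.5]), array([ 472.2, -247.1])]
[308. 302.  21.  15.] [array([ 470. , -244.5]), array([ 470.8, -237.1])]
[311.5 300.   58.   41. ] [array([ 471.7, -243.6]), array([ 472.3, -236.3])]
tool x,y 206.56845597193606 165.55358285841774
```

View pics/w6.png

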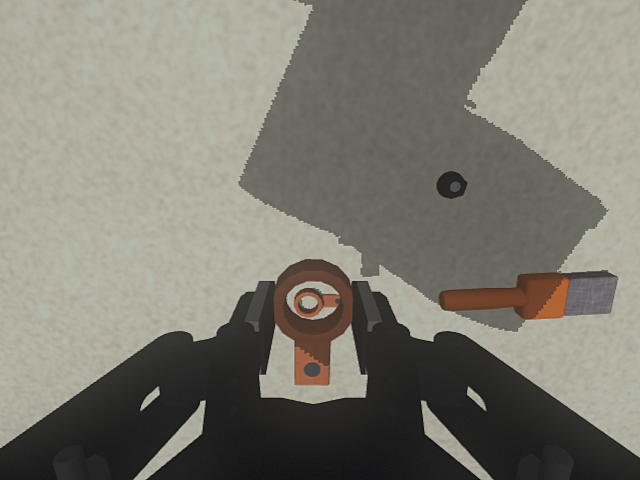

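The clamp is level between the pads: ring at (313,300), lug hole at (312,369), straight back along the tool. Moving over the positive post.

Call:
move_arm(
  deltas=[
    {"dr": [0,0,0],"travel": [15,12,0],"fingers": -1},
    {"dr": [0,0,0],"travel": [28,22.5,0],"fingers": -1},
    {"dr": [0,0,0],"travel": [28,22.5,0],"fingers": -1},
    {"dr": [0,0,0],"travel": [28,22.5,0],"fingers": -1},
    {"dr": [0,0,0],"travel": [28,22.5,0],"fingers": -1},
    {"dr": [0,0,0],"travel": [28,22.5,0],"fingers": -1},
    {"dr": [0,0,0],"travel": [28,22.5,0],"fingers": -1},
    {"dr": [0,0,0],"travel": [15,12,0],"fingers": -1},
    {"dr": [0,0,0],"travel": [8,6,0],"fingers": -1},
    {"dr": [0,0,0],"travel": [0,0,0],"fingers": -1},
  ],
)

```text
t: 21.48
tcp_pos: [654.4, -46.1, 164.0]
ee_rot: [3.141, -0.0, 1.498]
force: [-1.8, 0.4, -1.3]
grip_width: 34.7
finger_force: 51.2
```

Call:
move_arm(
  deltas=[
    {"dr": [0,0,0],"travel": [0,0,0],"fingers": -1},
    {"dr": [0,0,0],"travel": [0,0,0],"fingers": -1},
    {"dr": [0,0,0],"travel": [0,0,0],"fingers": -1},
    {"dr": [0,0,0],"travel": [0,0,0],"fingers": -1},
    {"dr": [0,0,0],"travel": [0,0,0],"fingers": -1},
    {"dr": [0,0,0],"travel": [0,0,0],"fingers": -1},
    {"dr": [0,0,0],"travel": [0,0,0],"fingers": -1},
    {"dr": [0,0,0],"travel": [0,0,0],"fingers": -1},
    {"dr": [0,0,0],"travel": [0,0,0],"fingers": -1},
    {"dr": [0,0,0],"travel": [0,0,0],"fingers": -1},
  ],
)

```text
t: 22.32
tcp_pos: [653.4, -47.7, 164.3]
ee_rot: [-3.142, -0.0, 1.495]
force: [-0.3, -1.0, -1.5]
grip_width: 34.5
finger_force: 51.2
```

Call:
move_arm(
  deltas=[
    {"dr": [0,0,0],"travel": [1,0,10],"fingers": -1},
    {"dr": [0,0,0],"travel": [0,0,15],"fingers": -1},
    {"dr": [0,0,0],"travel": [0,0,12],"fingers": -1},
    {"dr": [0,0,0],"travel": [0,0,8],"fingers": -1},
    {"dr": [0,0,0],"travel": [0,0,5],"fingers": -1},
    {"dr": [0,0,0],"travel": [0,0,5],"fingers": -1},
    {"dr": [0,0,0],"travel": [0,0,5],"fingers": -1},
    {"dr": [0,0,0],"travel": [0,0,0],"fingers": -1},
    {"dr": [0,0,0],"travel": [0,0,0],"fingers": -1},
    {"dr": [0,0,0],"travel": [0,0,0],"fingers": -1},
  ],
)

```text
t: 23.15
tcp_pos: [653.9, -46.8, 104.7]
ee_rot: [3.141, 0.0, 1.495]
force: [0.5, 0.3, -0.5]
grip_width: 34.4
finger_force: 51.3
```

Call:
move_arm(
  deltas=[
    {"dr": [0,0,0],"travel": [0,0,3.5],"fingers": -1},
    {"dr": [0,0,0],"travel": [0,0,0],"fingers": -1},
    {"dr": [0,0,0],"travel": [0,0,0],"fingers": -1},
    {"dr": [0,0,0],"travel": [0,0,0],"fingers": 0.5},
    {"dr": [0,0,0],"travel": [0,0,0],"fingers": 0.5},
    {"dr": [0,0,0],"travel": [0,0,0],"fingers": 0.5},
    {"dr": [0,0,0],"travel": [0,0,0],"fingers": 0.5},
    {"dr": [0,0,0],"travel": [0,0,-20],"fingers": 0.5},
    {"dr": [0,0,0],"travel": [0,0,-35],"fingers": 0.5},
    {"dr": [0,0,0],"travel": [0,0,-35],"fingers": 0.5},
  ],
)

```text
t: 23.98
tcp_pos: [652.5, -46.6, 190.7]
ee_rot: [-3.139, -0.0, 1.495]
force: [1.8, -0.4, 1.2]
grip_width: 64.1
finger_force: 0.0
```

Call:
move_arm(
  deltas=[
    {"dr": [0,0,0],"travel": [29.8,-24,0],"fingers": 0},
    {"dr": [0,0,0],"travel": [29.8,-24,0],"fingers": 0},
    {"dr": [0,0,0],"travel": [29.8,-24,0],"fingers": 0},
    {"dr": [0,0,0],"travel": [29.8,-24,5],"fingers": 0},
    {"dr": [0,0,0],"travel": [29.8,-24,10],"fingers": 0},
    {"dr": [0,0,0],"travel": [29.8,-24,10],"fingers": 0},
    {"dr": [0,0,0],"travel": [29.8,-24,10],"fingers": 0},
    {"dr": [0,0,0],"travel": [29.8,-24,5],"fingers": 0},
    {"dr": [0,0,0],"travel": [29.8,-24,0],"fingers": 0},
    {"dr": [0,0,0],"travel": [0,0,0],"fingers": 0},
  ],
)

```text
t: 24.82
tcp_pos: [454.5, 241.0, 150.4]
ee_rot: [-3.139, 0.0, 1.498]
force: [-0.3, -0.3, -0.2]
grip_width: 43.0
finger_force: 0.0
```

Call:
move_arm(
  deltas=[
    {"dr": [0,0,0],"travel": [0,0,0],"fingers": 0},
    {"dr": [0,0,0],"travel": [0,0,0],"fingers": 0},
    {"dr": [0,0,0],"travel": [0,0,0],"fingers": 0},
    {"dr": [0,0,0],"travel": [0,0,0],"fingers": 0},
    {"dr": [0,0,0],"travel": [0,0,0],"fingers": 0},
    {"dr": [0,0,0],"travel": [0,0,0],"fingers": 0},
    {"dr": [0,0,0],"travel": [0,0,0],"fingers": 0},
    {"dr": [0,0,0],"travel": [0,0,0],"fingers": 0},
    {"dr": [0,0,0],"travel": [0,0,0],"fingers": 0},
    {"dr": [0,0,0],"travel": [0,0,0],"fingers": 0},
  ],
)

```text
t: 25.65
tcp_pos: [458.5, 237.0, 150.8]
ee_rot: [-3.142, 0.0, 1.495]
force: [-0.2, 0.4, 1.2]
grip_width: 42.4
finger_force: 0.0
```

```bash
python3 - <<'E'
from h import *
s=r.state(); print(s["tcp_pos"],s["ee_rot"],s["grip_width"]); C=cam("wrist"); im=r.get_image("wrist")
t=r.get_image("scene")
cv2.imwrite("pics/c4.png",np.hstack([cv2.resize(im,(480,360)),cv2.resize(t[280:370,250:340+20],(320,360) ,interpolation=2)]))
for c in blobs(im,"red",300):
    x,y,w,h=cv2.boundingRect(c); u=(x+w/2-.5,y+h/2-.5); print(np.array([*u,w,h]),[cast(C,u,z)[:2] for z in(5,10,28)])
E
```

```text
[458.5 237.  150.8] [-3.1  0.   1.5] 42.44232634421524
```

View pics/c4.png

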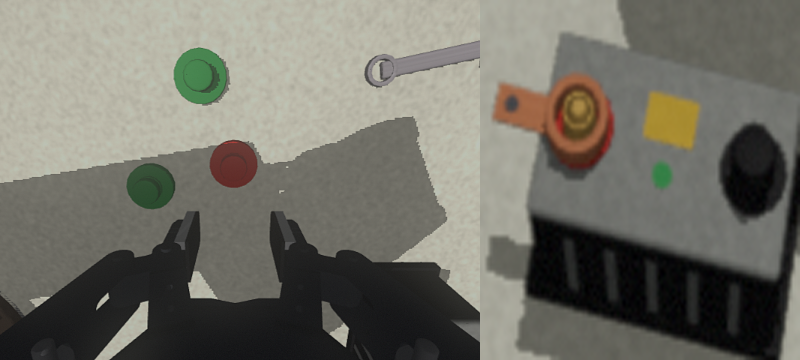

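Clamp is home with its lug away from the negative post. The red boot is at wrist pixel (311,219); the greens at (201,248) and (267,101) are decoys.

```bash
python3 - <<'E'
from h import *
s=r.state(); C=cam("wrist"); im=r.get_image("wrist")
H,S,V=cv2.split(cv2.cvtColor(im,cv2.COLOR_BGR2HSV))
m=(((H<8)|(H>172))&(S>100)).astype(np.uint8); c,_=cv2.findContours(m,cv2.RETR_EXTERNAL,2)
y=s["ee_rot"][2]
for q in c:
    x,yy,w,h=cv2.boundingRect(q)
    if w>30:
        u=(x+w/2-.5,yy+h/2-.5); p=cast(C,u,6)[:2]; d=p-s["tcp_pos"][:2]; print(np.array([*u,w,h]),p,d@[np.cos(y),np.sin(y)],d@[np.sin(y),-np.cos(y)])
E
```

```text
[311. 218.  63.  63.] [456.4 239.5] 2.2618839543221343 -2.2860783266157196
```

Call:
move_arm(
  deltas=[
    {"dr": [0,0,0],"travel": [2,-2,25],"fingers": 0},
    {"dr": [0,0,0],"travel": [0,0,35],"fingers": 0},
    {"dr": [0,0,0],"travel": [0,0,35],"fingers": 0},
    {"dr": [0,0,0],"travel": [0,0,25],"fingers": 0},
    {"dr": [0,0,0],"travel": [0,0,12],"fingers": 0},
    {"dr": [0,0,0],"travel": [0,0,5],"fingers": 0},
    {"dr": [0,0,0],"travel": [0,0,0],"fingers": 0},
    {"dr": [0,0,0],"travel": [0,0,0],"fingers": 0},
    {"dr": [0,0,0],"travel": [0,0,0],"fingers": 0},
    {"dr": [0,0,0],"travel": [0,0,0],"fingers": 0},
  ],
)

```text
t: 26.63
tcp_pos: [457.4, 239.6, 14.9]
ee_rot: [3.14, -0.001, 1.495]
force: [0.5, -0.4, -0.1]
grip_width: 42.6
finger_force: 0.0
```

Call:
move_arm(
  deltas=[
    {"dr": [0,0,0],"travel": [0,0,0],"fingers": -0.2},
    {"dr": [0,0,0],"travel": [0,0,0],"fingers": -1},
    {"dr": [0,0,0],"travel": [0,0,0],"fingers": -1},
    {"dr": [0,0,0],"travel": [0,0,0],"fingers": -1},
    {"dr": [0,0,0],"travel": [0,0,0],"fingers": -1},
    {"dr": [0,0,0],"travel": [0,0,0],"fingers": -1},
    {"dr": [0,0,0],"travel": [0,0,0],"fingers": -1},
    {"dr": [0,0,0],"travel": [0,0,0],"fingers": -1},
    {"dr": [0,0,0],"travel": [0,0,0],"fingers": -1},
    {"dr": [0,0,0],"travel": [0,0,0],"fingers": -1},
  ],
  newtons=40,
)

```text
t: 27.47
tcp_pos: [457.2, 239.5, 14.8]
ee_rot: [3.14, -0.001, 1.495]
force: [-2.0, -0.7, 12.9]
grip_width: 28.1
finger_force: 38.5
```

Call:
move_arm(
  deltas=[
    {"dr": [0,0,0],"travel": [0,0,-20],"fingers": -1},
    {"dr": [0,0,0],"travel": [0,0,-35],"fingers": -1},
    {"dr": [0,0,0],"travel": [0,0,-40],"fingers": -1},
    {"dr": [0,0,0],"travel": [0,0,-40],"fingers": -1},
    {"dr": [0,0,0],"travel": [0,0,-25],"fingers": -1},
    {"dr": [0,0,0],"travel": [-20,16,0],"fingers": -1},
    {"dr": [0,0,0],"travel": [-30,24,0],"fingers": -1},
    {"dr": [0,0,0],"travel": [-30,24,0],"fingers": -1},
    {"dr": [0,0,0],"travel": [-30,24,0],"fingers": -1},
    {"dr": [0,0,0],"travel": [-30,24,0],"fingers": -1},
  ],
)

```text
t: 28.3
tcp_pos: [558.5, 89.6, 174.4]
ee_rot: [3.141, -0.0, 1.495]
force: [0.9, 1.0, -0.4]
grip_width: 27.9
finger_force: 39.9
```

Call:
move_arm(
  deltas=[
    {"dr": [0,0,0],"travel": [-30,24,0],"fingers": -1},
    {"dr": [0,0,0],"travel": [-30,24,0],"fingers": -1},
    {"dr": [0,0,0],"travel": [-30,24,0],"fingers": -1},
    {"dr": [0,0,0],"travel": [-25,21,0],"fingers": -1},
    {"dr": [0,0,0],"travel": [-15,12,0],"fingers": -1},
    {"dr": [0,0,0],"travel": [0,0,0],"fingers": -1},
    {"dr": [0,0,0],"travel": [0,0,0],"fingers": -1},
    {"dr": [0,0,0],"travel": [0,0,0],"fingers": -1},
    {"dr": [0,0,0],"travel": [0,0,0],"fingers": -1},
    {"dr": [0,0,0],"travel": [0,0,0],"fingers": -1},
  ],
)

```text
t: 29.13
tcp_pos: [652.1, -45.4, 174.0]
ee_rot: [-3.141, -0.0, 1.496]
force: [0.4, -0.1, -0.7]
grip_width: 28.4
finger_force: 39.9
```

Call:
move_arm(
  deltas=[
    {"dr": [0,0,0],"travel": [-1,1,10],"fingers": -1},
    {"dr": [0,0,0],"travel": [0,0,12],"fingers": -1},
    {"dr": [0,0,0],"travel": [0,0,10],"fingers": -1},
    {"dr": [0,0,0],"travel": [0,0,8],"fingers": -1},
    {"dr": [0,0,0],"travel": [0,0,5],"fingers": -1},
    {"dr": [0,0,0],"travel": [0,0,5],"fingers": -1},
    {"dr": [0,0,0],"travel": [0,0,4],"fingers": -1},
    {"dr": [0,0,0],"travel": [0,0,0],"fingers": -1},
    {"dr": [0,0,0],"travel": [0,0,0],"fingers": -1},
    {"dr": [0,0,0],"travel": [0,0,0],"fingers": -1},
  ],
)

```text
t: 29.97
tcp_pos: [653.7, -47.6, 120.2]
ee_rot: [3.141, 0.0, 1.495]
force: [0.2, -0.0, -0.2]
grip_width: 28.4
finger_force: 39.9
```

Call:
move_arm(
  deltas=[
    {"dr": [0,0,0],"travel": [1,0,3],"fingers": -1},
    {"dr": [0,0,0],"travel": [0,0,2],"fingers": -1},
    {"dr": [0,0,0],"travel": [0,0,0],"fingers": -1},
    {"dr": [0,0,0],"travel": [0,0,0],"fingers": -1},
    {"dr": [0,0,0],"travel": [0,0,0],"fingers": 0},
    {"dr": [0,0,0],"travel": [0,0,0],"fingers": 0},
    {"dr": [0,0,0],"travel": [0,0,0],"fingers": 0},
    {"dr": [0,0,0],"travel": [0,0,-20],"fingers": 0},
    {"dr": [0,0,0],"travel": [0,0,-35],"fingers": 0},
    {"dr": [0,0,0],"travel": [0,0,-35],"fingers": 0},
  ],
)

```text
t: 30.8
tcp_pos: [652.5, -46.4, 204.6]
ee_rot: [-3.139, -0.0, 1.495]
force: [0.8, -0.5, 0.7]
grip_width: 42.9
finger_force: 0.0
```

Call:
move_arm(
  deltas=[
    {"dr": [0,0,0],"travel": [0,-30,0],"fingers": 0},
    {"dr": [0,0,0],"travel": [0,-30,0],"fingers": 0},
    {"dr": [0,0,0],"travel": [0,-30,0],"fingers": 0},
    {"dr": [0,0,0],"travel": [0,-30,0],"fingers": 0},
    {"dr": [0,0,0],"travel": [0,0,0],"fingers": 0},
    {"dr": [0,0,0],"travel": [0,0,0],"fingers": 0},
    {"dr": [0,0,0],"travel": [0,0,0],"fingers": 0},
    {"dr": [0,0,0],"travel": [0,0,0],"fingers": 0},
    {"dr": [0,0,0],"travel": [0,0,0],"fingers": 0},
    {"dr": [0,0,0],"travel": [0,0,0],"fingers": 0},
  ],
)

```text
t: 31.63
tcp_pos: [534.5, -37.5, 204.6]
ee_rot: [-3.142, 0.0, 1.495]
force: [-0.1, 0.4, 0.7]
grip_width: 42.6
finger_force: 0.0
```

```bash
python3 - <<'E'
from h import *
print(r.state()["tcp_pos"])
t=r.get_image("scene"); p=r.get_image("top")
cv2.imwrite("pics/c5.png",np.hstack([cv2.resize(p[150:230,265:355],(400,356),interpolation=2),cv2.resize(t[280:369,250:350],(400,356) ,interpolation=2)]))
for n,im in(("top",p),("scene",t)):
    for c in blobs(im,"red",60):
        x,y,w,h=cv2.boundingRect(c); u=(x+w/2-.5,y+h/2-.5); print(n,np.array([*u,w,h]),cast(cam(n),u,107)[:2])
E
```

```text
[534.5 -37.5 204.6]
top [620.  221.5  39.   80. ] [ 588.1 -607.7]
scene [282.5 308.5  32.   32. ] [655.1 -49.4]
scene [ 11.5 255.   24.   71. ] [ 614.2 -550.1]
```

View pics/c5.png

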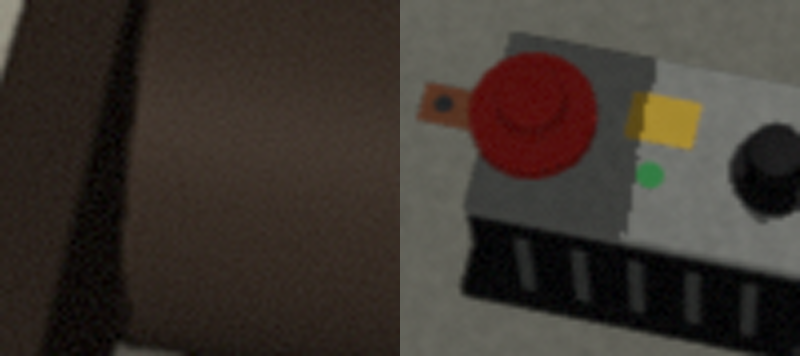

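The right half shows the red boot level over the clamp, at about (655,-49), which is within tolerance. The lug sticks out away from the cap, and the cap is still on its post. Handing in.

```bash
python3 -c "
from workcell import r
print(r.finish_job())"
```

```text
the job is handed in; nothing more can be done
None
```

The job is handed in after about 32 s of the 106 s allowed: the cap is on the negative post, and the sleeve, the clamp (lug pointing away from it) and the red boot are on the positive post; the last image shows the boot and cap seated, but no verdict came back.

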